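# Tuck the hatch plate under the lapped cover of a control box and hold it shut

## Robot

A 7-joint arm with a two-finger parallel gripper is mounted at the origin on a cart in front of the work surface, level with it; the furniture and walls round the work are solid. World frame = base frame: x ahead of the robot, y to its left, z up, the work surface at z = 0. Lengths are in m, angles in degrees, forces in N, time in s.
With the tool pointing down it reaches from about 0.4 to 0.875 m from the base axis. Payload 19.3 kg.
Tool frame: the origin (TCP) lies on the centre line of the jaws, within the pads' length; the fingertips stand 17 mm ahead of it and the grasp point (between the pads) lies 2 mm behind it; z points along the fingers, y is the direction in which the jaws open and shut (so a half turn about z gives the same grasp; the last joint's range is limited). The gripper opens to 85 mm and grips with 20 to 120 N. Pads are 22 mm wide; open, the fingers measure 114 mm over their backs; the gripper's body (76 mm by 85 mm) begins 54 mm behind the grasp point. The pads swing forward as they close: fully open they stand 13 mm farther back than shut.
Start: joints at [68.228, 29.874, -2.08, 91.645, 1.215, 58.505, -6.463], TCP at [0.191, -0.595, 0.248] pointing down, gripper open.
Joint ranges: [-166.77, 166.77], [-17.47, 122.26], [-85.68, 81.53], [9.62, 139.38], [-72.42, 252.41], [9.2, 110.78], [-144.41, 144.41]. Speed limits (degrees/s): [108.29, 108.29, 136.94, 136.94, 172.46, 172.46, 172.46].

## Interface

Orientations are given as a 3x3 rotation matrix whose columns are the frame's x, y, z axes.
In Python, from plant import manip gives the robot as it stands. The module is installed in compiled form; this text tells all that it offers.
- The arm moves only by the shell command python3 -m pendant 'ROWS' [OPENING] [FORCE]. ROWS is JSON, a list of rows, each a list of 2 entries, a list of its own where there are three numbers: the shift along the tool's x, y, z in mm, then the turn, a rotation vector about the tool's x, y, z in degrees. In form: [[[tx, ty, tz], [ax, ay, az]], ...]. A call has 1 to 12 rows; each row is the pose to reach, as a shift and turn from the pose commanded when the call began, along the tool's axes at that moment; what a row does not reach only later rows make up. A row lasts 1/10 s, in which the tool goes at most 50 mm and 8.59 degrees, less where a joint would pass 70% of its speed; a pose out of reach is approached as far as the arm can. A call with a gripper value outside its range is refused whole. OPENING is the finger opening in mm, from 0 to 85.4, set as the call begins (- or left out, the last holds). The fingers move at their own pace and stop on an object; FORCE is the grip in N (left out, the last holds). Time passes only in rows, so rows that repeat a pose let the fingers close. It gives the time, the measured TCP pose, the force and the opening at its end, in the units of the state.
- manip.get_obs(): the state, without advancing time (a new reading comes with each control period).
- manip.grab_frame(name): name is "side" or "top"; returns the picture (400x640x3 uint8, red, green, blue); there is no depth.
- manip.calibration(name): a dict with "mtx" (3x3 intrinsics, pixels), "eye" and "orientation" of the camera in the world. Camera axes: x right, y up, looking along -z (the intrinsics and any distortion apply to the point x, -y, -z); pixel columns grow to the right and rows downward; lengths in m; the calibration is good to about 2 mm. A picture is of the moment at which its call begins. calibration takes no time and is no camera call.
- manip.job_done(): hands the job in, once; it reports no verdict.
The state is a dict: "clock": time; "qpos": joint angles; "qvel": joint speeds; "tau": joint torques, N m; "ee_pos": TCP position; "ee_rot": TCP orientation; "contact_force": force on the tool from outside, world axes, zero at the start; "moment": the same for the moment, N m; "width": finger opening in m.
Only numpy, scipy, OpenCV 4.12 (cv2) and the standard library are available. Lean on these libraries where they do the work, as an engineer would, in place of code of your own. Each camera call takes 0.05 s, during which the arm holds its last target. There are 200 camera calls.

## Task

Close the open control box: pick up the loose blue hatch plate by its black handle, tuck its bare-metal rear edge under the lip of the grey vented rear cover without lifting that cover, and push it in until it is fully home against the stop underneath. Then press the hatch down flat on the box rim, against the sprung interlock plunger, and finish while still holding it pressed firmly flat by the robot, ready for someone else to put the screws in. Leave the blue screwdriver, the tape roll and the trimmer beside it alone.

Things in the scene. Friction and masses are not known exactly. Their poses are not given: they have to be found in the camera images.
- ctrl_box: Grey steel control box, fixed, 200 mm (x) x 196 mm (y), yaw varies by +-0.3 rad. Origin: centre of its underside, on the bench; +x to the hinged rear side, -x to the open front half, z up. The hatch seat (inward flanges, open inside from x = -83 to +6 mm) is 66 mm above the bench. Three cable glands stick out 18 mm on the -y side.
- hatch_seat (a point): Where the middle of the hatch's underside lies when fully home: box frame x = -36, y = 0, z = 66 mm; axes as the box. Side walls 182 mm apart (y = +-91) flank it, 4 mm above the seat in the front half (box x < 4 mm), 8 mm in the rear half; no wall above the seat at the front. The stop for the hatch's rear edge is at box x = +24 mm, hidden under the cover.
- cover (a joint): Grey vented rear cover, hinged along the box's rear edge: rad, 0 = closed (lying on the walls), grows as its front lip rises. Only its own weight (0.3 kg) keeps it down. More than 0.08 rad (8 mm at the lip) counts as lifted.
- cover_lip (a point): Middle of the front edge of the cover's lip, at its underside: 98 mm in front of the hinge line, box x = +4 mm, 8 mm above the seat when closed. A hem flares up from it 7 mm further forward. The space under the lip is 8 mm high and 20 mm deep as far as the stop.
- interlock (a joint): Interlock switch plunger, a round-topped steel pin, 10 mm diameter, at box x = -52, y = 0 mm: m pressed down, 0 = free (it then stands 8 mm above the seat), 0.008 = level with the seat, 0.0105 = its end. Its spring pushes up with 2 N free, 5 N when level with the seat, so hold the hatch down with 10 to 20 N.
- hatch: Loose aluminium hatch plate, coated dark blue, 120 mm (x) x 174 mm (y) x 4 mm, about 0.26 kg, lying flat on the bench, rear edge away from the robot. Origin: centre of its underside. +x to its rear edge (bare metal for 20 mm, the one to tuck), -x to its front edge with two screw holes; z up. Fully home, 20 mm of it is under the lip, with 4 mm of play at each side.
- hatch_handle (a point): Centre of the grip bar of the hatch's black bridge handle: flat-sided bar 12 mm (x) x 82 mm (y) x 16 mm (z), centre 32 mm above the plate's underside and 10 mm in front (-x) of the plate's middle; 20 mm free between bar and plate, 54 mm between the legs. Grip it across its 12 mm. Axes as the hatch.
- hatch_rear (a point): Middle of the hatch's rear edge, at the underside: 60 mm behind the plate's middle. Axes as those of the hatch.
- hatch_front (a point): Middle of the hatch's front edge, at the underside: 60 mm in front of the plate's middle. Axes as those of the hatch.
- driver_blue: Bystander: blue-handled screwdriver, 143 mm, lying at the front right; origin under its middle.
- tape_roll: Bystander: roll of beige tape, 104 mm across, 25 mm high, lying at the right; origin under its middle.
- trimmer_21: Bystander: dark blue finished hair trimmer, 182 x 47 x 34 mm, lying at the right; origin under its middle.

How it is judged:
By the outcome, as a careful person would: the job done as asked, in the order asked, and still so for the second after the job is handed in, while the arm keeps its last pose, push and grip.
It also fails if it takes over 45 s, if anything falls off the work surface, if the arm or the gripper's body presses on something with over 40 N, if the wrist force passes 120 N, or if a joint passes its speed limit or range.

## Working session

There is one attempt and no reset: what is moved stays moved. The work goes in short steps, Python scripts to look and compute and a shell command to move; the robot and the scene stay as the last step left them, time stands still between calls to the robot, and variables do not carry over. Pictures are saved under pics/ and viewed, about 8 in all and at most 12, crops included, and the job is handed in when it is done.

```bash
mkdir -p pics; cat > h.py <<'E'
from plant import manip
import numpy as np, cv2
def snap(cam,name,crop=None,k=1):
    im=manip.grab_frame(cam)
    cv2.imwrite(f'pics/{name}_full.png',im[:,:,::-1])
    if crop: x0,y0,x1,y1=crop; im=im[y0:y1,x0:x1]
    if k!=1: im=cv2.resize(im,None,fx=k,fy=k,interpolation=cv2.INTER_CUBIC)
    cv2.imwrite(f'pics/{name}.png',im[:,:,::-1])
def ray(cam,u,v):
    c=manip.calibration(cam);K=np.array(c['mtx']);d=np.linalg.inv(K)@[u,v,1]
    return np.array(c['eye']),np.array(c['orientation'])@[d[0],-d[1],-d[2]]
def onz(cam,u,v,z):
    e,d=ray(cam,u,v);return e+d*(z-e[2])/d[2]
def proj(cam,p):
    c=manip.calibration(cam);q=np.array(c['orientation']).T@(np.array(p)-np.array(c['eye']))
    w=np.array(c['mtx'])@[q[0],-q[1],-q[2]];return w[:2]/w[2]
E
python3 - <<'E'
from h import *
np.set_printoptions(precision=4,suppress=True)
snap('top','t0',k=1.25);snap('side','s0',k=1.25)
for c in('top','side'):print(manip.calibration(c))
print(manip.get_obs())
E
```

```text
{'mtx': array([[364.8779,   0.    , 317.0808],
       [  0.    , 364.8779, 198.8352],
       [  0.    ,   0.    ,   1.    ]]), 'eye': array([ 0.4049, -0.0034,  0.9622]), 'orientation': array([[ 0.0292,  0.987 , -0.158 ],
       [-0.9989,  0.0348,  0.0325],
       [ 0.0376,  0.1569,  0.9869]])}
{'mtx': array([[375.923 ,   0.    , 314.3135],
       [  0.    , 375.923 , 200.6958],
       [  0.    ,   0.    ,   1.    ]]), 'eye': array([0.3509, 0.8666, 0.8076]), 'orientation': array([[-0.9741,  0.1492, -0.1701],
       [-0.226 , -0.6101,  0.7594],
       [ 0.0095,  0.7782,  0.628 ]])}
{'clock': 0.1, 'qpos': array([68.2288, 29.9062, -2.0806, 91.6665,  1.2142, 58.5065, -6.4642]), 'qvel': array([ 0.0068, -0.0423, -0.0214, -0.1224, -0.0595,  0.0519,  0.0087]), 'tau': array([  0.0046, -92.8487,   1.984 , -37.0528,   0.0181,   0.0054,
         0.0002]), 'ee_pos': array([ 0.1904, -0.595 ,  0.2478]), 'ee_rot': array([[ 0.9524,  0.3048, -0.0004],
       [ 0.3048, -0.9524,  0.0009],
       [-0.0001, -0.001 , -1.    ]]), 'contact_force': array([ 0.599 , -0.5358,  0.5567]), 'moment': array([-0.008 , -0.0314, -0.0208]), 'width': 0.0856610431032615}
```

View pics/t0.png

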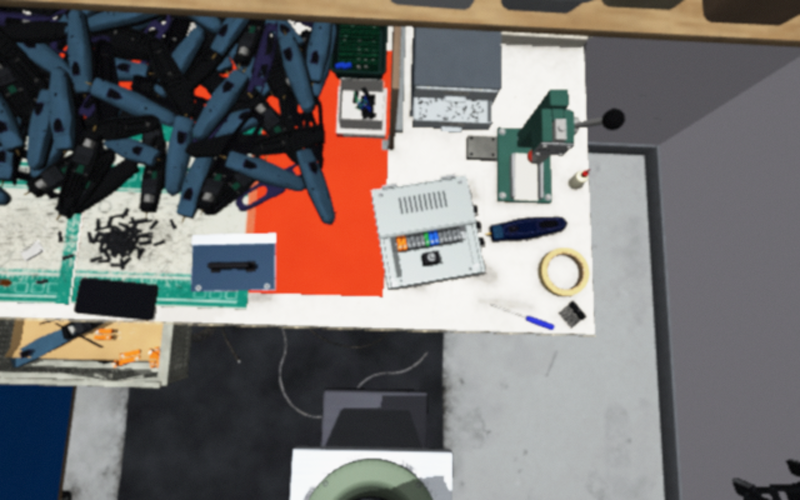

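View pics/s0.png

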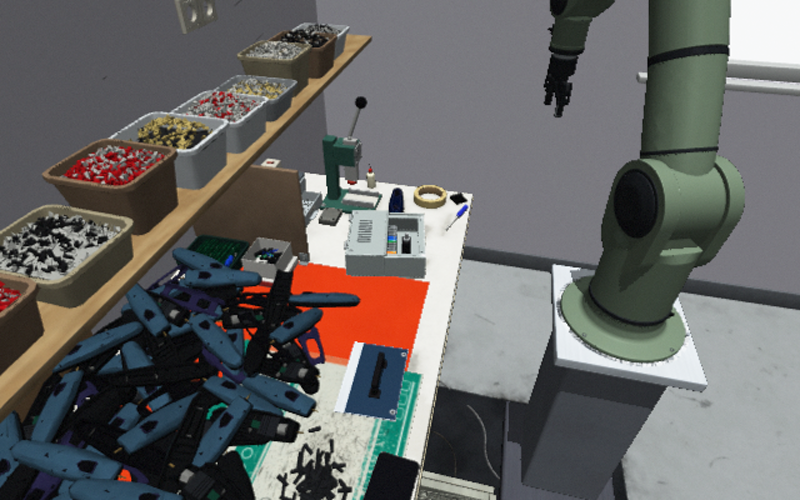

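The top view shows the hatch at about (234,262) and the box at about (428,233) in the 1.25x picture. The side view shows both unobstructed. I'll enlarge both views for measuring.

```bash
python3 - <<'E'
from h import *
t=cv2.imread('pics/t0_full.png');s=cv2.imread('pics/s0_full.png')
def c(im,x0,y0,w,h,k):return cv2.resize(im[y0:y0+h,x0:x0+w],None,fx=k,fy=k,interpolation=cv2.INTER_CUBIC)
A=np.hstack([c(t,145,180,80,60,4),c(t,290,136,100,100,4)[:240]]) 
cv2.imwrite('pics/c1.png',np.hstack([np.vstack([c(t,145,178,80,60,5),c(s,260,265,80,60,5)]),np.vstack([c(t,292,138,100,60,4),c(t,292,198,100,40,4),c(s,270,160,80,50,5)[:200]])]))
E
```

```text
(no output)
```

View pics/c1.png

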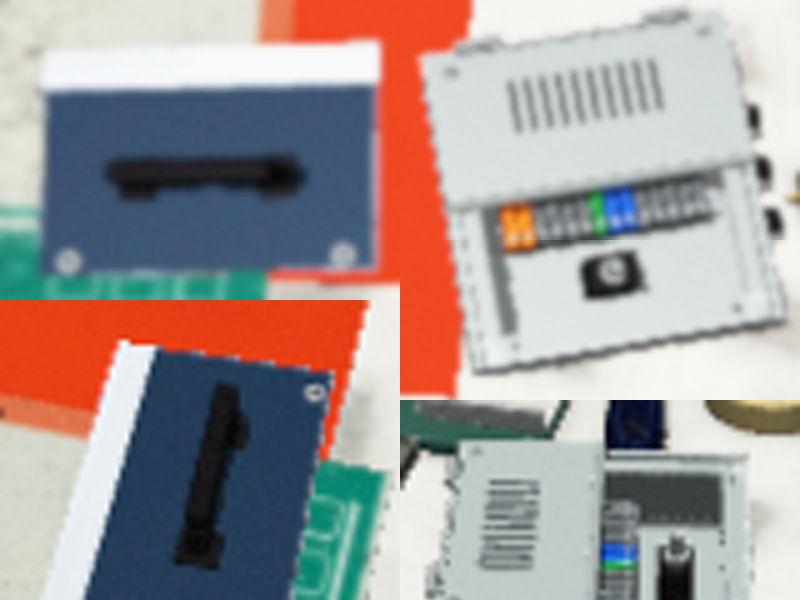

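```bash
cat > fit.py <<'E'
from h import *
from scipy.optimize import least_squares
np.set_printoptions(precision=4,suppress=True)
def W(p,q):
    c,s=np.cos(p[2]),np.sin(p[2]);return np.array([p[0]+c*q[0]-s*q[1],p[1]+s*q[0]+c*q[1],q[2]])
def fit(obs,p0):
    f=lambda p:np.concatenate([proj(c,W(p,q))-uv for c,q,uv in obs])
    r=least_squares(f,p0,loss='soft_l1');return r.x,r.fun.reshape(-1,2)
T=lambda x,y:np.array([145+x/5,178+y/5]);B=lambda x,y:np.array([292+(x-400)/4,138+y/4])
S1=lambda x,y:np.array([260+x/5,265+(y-300)/5]);S2=lambda x,y:np.array([270+(x-400)/5,160+(y-400)/5])
h=.004
E
python3 - <<'E'
from fit import *
hp,r=fit([('top',(.06,.087,h),T(42,45)),('top',(.06,-.087,h),T(380,41)),('top',(-.06,-.087,h),T(378,268)),('top',(-.06,.087,h),T(42,272)),
 ('side',(.06,-.087,h),S1(120,342)),('side',(-.06,-.087,h),S1(332,373))],[.5,.2,0]);print('hatch',hp,np.degrees(hp[2]));print(r)
bp,r=fit([('top',(-.052,0,.074),B(612,268)),('side',(-.052,0,.074),S2(677,545)),
 ('top',(-.1,.098,0),B(477,373)),('top',(-.1,-.098,0),B(785,320)),('top',(-.003,.091,.076),B(445,207)),('top',(-.003,-.091,.076),B(760,157)),],[.6,-.1,.2]);print('box',bp,np.degrees(bp[2]));print(r)
def draw(im,cam,p,loops,x0,y0,w,hh,k):
    im=cv2.resize(im[y0:y0+hh,x0:x0+w],None,fx=k,fy=k,interpolation=cv2.INTER_CUBIC)
    for l,col in loops:
        P=np.array([(proj(cam,W(p,q))-[x0,y0]+.5)*k for q in l]);cv2.polylines(im,[np.int32(P*16)],False,col,1,cv2.LINE_AA,4)
    return im
R=lambda x0,x1,y,z:[(x0,y,z),(x1,y,z),(x1,-y,z),(x0,-y,z),(x0,y,z)]
hl=[(R(-.06,.06,.087,h),(0,255,255)),(R(-.016,-.004,.041,.04),(0,255,0))]
bl=[(R(-.1,.1,.098,0),(255,0,255)),(R(-.083,.006,.08,.066),(0,255,0)),([(-.1,.098,.066),(-.1,-.098,.066)],(0,0,255)),([(.004,.091,.074),(.004,-.091,.074)],(255,0,0)),([(-.052,.005,.074),(-.052,-.005,.074)],(0,0,255))]
t=cv2.imread('pics/t0_full.png');s=cv2.imread('pics/s0_full.png')
a=draw(t,'top',hp,hl,145,178,80,60,5);b=draw(t,'top',bp,bl,292,138,100,100,4);c=draw(s,'side',hp,hl,260,265,80,80,5)[:200+100];d=draw(s,'side',bp,bl,270,160,80,60,5)
cv2.imwrite('pics/c2.png',np.hstack([np.vstack([a,c[:300]]),np.vstack([b,d])[:600]]))
np.savez('poses.npz',hp=hp,bp=bp)
E
```

```text
hatch [0.5182 0.3046 0.0463] 2.651586428558452
[[ 0.8049  0.2155]
 [ 0.0142  0.3797]
 [-0.7002  0.3688]
 [-1.6499  0.5511]
 [-1.2513 -1.2703]
 [-0.5922 -0.9859]]
box [ 0.5893 -0.0959  0.2134] 12.224748592555693
[[ 2.011  -1.6799]
 [-1.824  -3.8852]
 [-0.3854  0.4392]
 [-5.1227  0.3977]
 [ 3.95    0.5993]
 [-3.153   0.4677]]
```

View pics/c2.png

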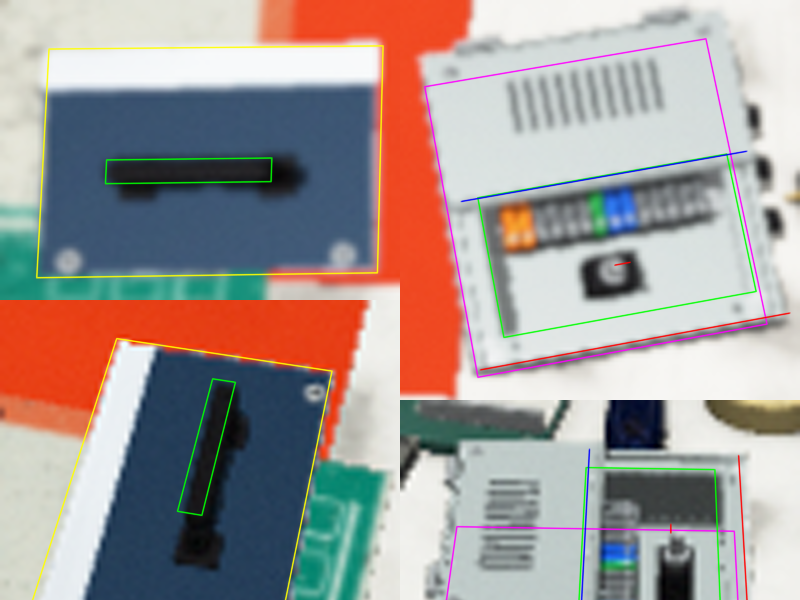

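```bash
cat >> fit.py <<'E'
def draw(im,cam,p,loops,x0,y0,w,hh,k):
    im=cv2.resize(im[y0:y0+hh,x0:x0+w],None,fx=k,fy=k,interpolation=cv2.INTER_CUBIC)
    for l,col in loops:
        P=np.array([(proj(cam,W(p,q))-[x0,y0]+.5)*k for q in l]);cv2.polylines(im,[np.int32(P*16)],False,col,1,cv2.LINE_AA,4)
    return im
R=lambda x0,x1,y,z:[(x0,y,z),(x1,y,z),(x1,-y,z),(x0,-y,z),(x0,y,z)]
bl=[(R(-.1,.1,.098,0),(255,0,255)),(R(-.083,.006,.08,.066),(0,255,0)),([(-.1,.098,.066),(-.1,-.098,.066)],(0,0,255)),(R(-.003,.102,.098,.077),(255,0,0)),([(-.052,.005,.074),(-.052,-.005,.074)],(0,0,255))]
E
python3 - <<'E'
from fit import *
bp,r=fit([('top',(-.052,0,.074),B(612,268)),('side',(-.052,0,.074),S2(677,545)),
 ('top',(-.1,-.098,.066),B(787,318)),('top',(-.1,.098,0),B(475,375)),('top',(-.003,.098,.077),B(445,209)),('top',(-.003,-.098,.077),B(760,157)),('top',(.102,.098,.077),B(419,57)),('top',(.102,-.098,.077),B(737,10)),('side',(-.003,-.098,.077),S2(604,448)),('side',(-.1,-.098,.07),S2(745,457))],[.6,-.1,.2]);print('box',bp,np.degrees(bp[2]));print(r)
t=cv2.imread('pics/t0_full.png');s=cv2.imread('pics/s0_full.png')
b=draw(t,'top',bp,bl,292,138,100,100,4);d=draw(s,'side',bp,bl,270,160,80,62,5)
cv2.imwrite('pics/c3.png',np.hstack([b,np.vstack([d,d[:90]*0])]))
np.savez('poses.npz',hp=[0.5182,0.3046,0.0463],bp=bp)
E
```

```text
box [ 0.5858 -0.095   0.1921] 11.007160295556456
[[ 1.2142 -0.1972]
 [-0.819  -3.3834]
 [-0.8802  0.5121]
 [-1.1738  0.6338]
 [ 0.604   1.1061]
 [-0.5406  2.0872]
 [ 0.5393 -1.645 ]
 [-2.5787 -1.176 ]
 [ 0.1058 -1.9146]
 [-0.2372 -1.2559]]
```

View pics/c3.png

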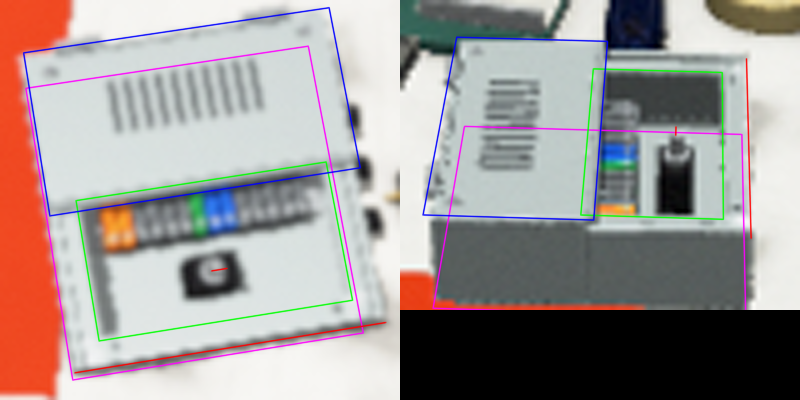

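```bash
sed -i 's#^T=.*#T=lambda x,y:np.array([144.6+x/5,177.6+y/5]);B=lambda x,y:np.array([291.6+(x-400)/4,137.6+y/4])#; s#^S1=.*#S1=lambda x,y:np.array([259.6+x/5,264.6+(y-300)/5]);S2=lambda x,y:np.array([269.6+(x-400)/5,159.6+(y-400)/5])#' fit.py
cat > to.py <<'E'
from fit import *
from scipy.spatial.transform import Rotation as Ro
# tool pose: y along heading yaw (deg), z down, tilt t deg: raises front (-heading) side
def goal(yaw,t=0):
    a=np.radians(yaw);y=np.array([np.cos(a),np.sin(a),0]);z=np.array([0,0,-1.]);x=np.cross(y,z)
    R=np.c_[x,y,z];ax=np.array([-np.sin(a),np.cos(a),0])
    return Ro.from_rotvec(np.radians(t)*ax).as_matrix()@R
def to(pos,R):
    o=manip.get_obs();E=np.array(o['ee_rot']);
    return (E.T@(np.array(pos)-o['ee_pos'])*1000).round(1), np.degrees(Ro.from_matrix(E.T@R).as_rotvec()).round(2)
E
python3 - <<'E'
from to import *
hp,r=fit([('top',(.06,.087,h),T(42,45)),('top',(.06,-.087,h),T(380,41)),('top',(-.06,-.087,h),T(378,268)),('top',(-.06,.087,h),T(42,272)),
 ('side',(.06,-.087,h),S1(120,342)),('side',(-.06,-.087,h),S1(332,373))],[.5,.2,0]);print('hatch',hp,np.degrees(hp[2]))
obs=[('top',(-.052,0,.074),B(612,268)),('side',(-.052,0,.074),S2(677,545)),('top',(-.1,-.098,.066),B(787,318)),('top',(-.1,.098,0),B(475,375))]
cov=[('top',.098,0,B(445,209)),('top',-.098,0,B(760,157)),('top',.098,1,B(419,57)),('top',-.098,1,B(737,10)),('side',-.098,0,S2(604,448))]
def f(p):
    r=[proj(c,W(p,q))-uv for c,q,uv in obs]+[proj(c,W(p,(p[3+k],y,p[5])))-uv for c,y,k,uv in cov]
    return np.r_[np.concatenate(r),(p[5]-.077)*500]
r=least_squares(f,[.6,-.1,.2,-.003,.1,.077],loss='soft_l1',x_scale=[.1,.1,.1,.01,.01,.01]);bp=r.x[:3];print(r.x,np.degrees(bp[2]));print(r.fun[:-1].reshape(-1,2))
np.savez('poses.npz',hp=hp,bp=bp)
hw=W(hp,(-.01,0,.030));print(hw)
for w in ([.42,-.35,.24],[.53,0,.24],[hw[0],hw[1],.12]):print(w,to(w,goal(np.degrees(hp[2]))))
E
```

```text
hatch [0.5193 0.3053 0.0472] 2.706945368723628
[ 0.5869 -0.0944  0.1952  0.0001  0.0981  0.0769] 11.184976868728683
[[ 1.4451 -0.2772]
 [-0.8002 -2.9571]
 [-0.6211  0.3034]
 [-0.8514  0.6839]
 [ 0.5995 -0.0633]
 [-0.6437  0.7123]
 [ 0.8558 -0.0729]
 [-2.2743  0.148 ]
 [-0.8404 -1.4693]]
[0.5093 0.3048 0.03  ]
[0.42, -0.35, 0.24] (array([ 293.3, -163.4,    7.9]), array([ -0.05,  -0.03, -74.96]))
[0.53, 0, 0.24] (array([ 504.8, -463.2,    8.2]), array([ -0.05,  -0.03, -74.96]))
[np.float64(0.5092722511741856), np.float64(0.30484129571704255), 0.12] (array([ 578. , -759.7,  128.5]), array([ -0.05,  -0.03, -74.96]))
```

```bash
python3 -m pendant '[[[45,-25,0],[0,0,-8]],[[88,-49,0],[0,0,-16]],[[132,-74,0],[0,0,-24]],[[176,-98,0],[0,0,-32]],[[220,-122,0],[0,0,-40]],[[264,-147,0],[0,0,-48]],[[293,-163,0],[0,0,-56]],[[322,-204,0],[0,0,-64]],[[351,-245,0],[0,0,-72]],[[380,-286,0],[0,0,-75]],[[408,-327,0],[0,0,-75]],[[437,-368,0],[0,0,-75]]]' 85; python3 - <<'E'
from to import *
hp=np.load('poses.npz')['hp']
for z in (.2,.1):
  print(to([*W(hp,(-.01,0,0))[:2],z],goal(np.degrees(hp[2]))))
print(manip.get_obs()['qpos'])
E
```

```text
clock: 1.3
ee_pos: [0.4944, -0.1103, 0.2482]
ee_rot: [[-0.048, 0.999, -0.0], [0.999, 0.048, -0.0], [-0.0, -0.0, -1.0]]
contact_force: [1.1, -0.5, -0.2]
width: 0.085
(array([414. ,  34.6,  48.2]), array([-0.01,  0.  ,  0.02]))
(array([414. ,  34.7, 148.2]), array([-0.01,  0.  ,  0.02]))
[ 28.4953  21.1555 -28.9378 108.1799  12.5076  53.7813  -3.5232]
```

```bash
python3 -m pendant '[[[45,4,0],[0,0,0]],[[90,8,0],[0,0,0]],[[135,12,0],[0,0,0]],[[180,16,5],[0,0,0]],[[225,20,15],[0,0,0]],[[270,24,30],[0,0,0]],[[315,28,45],[0,0,0]],[[350,31,60],[0,0,0]],[[385,33,85],[0,0,0]],[[408,34.6,110],[0,0,0]],[[414,34.6,138],[0,0,0]],[[414,34.6,138],[0,0,0]]]' 60; python3 - <<'E'
from to import *
hp=np.load('poses.npz')['hp']
print(to([*W(hp,(-.01,0,0))[:2],.03],goal(np.degrees(hp[2]))))
im=[]
for c in('top','side'):
  snap(c,c+'1')
  f=cv2.imread(f'pics/{c}1_full.png');u=proj(c,W(hp,(0,0,.03))).astype(int);im.append(cv2.resize(f[u[1]-50:u[1]+50,u[0]-50:u[0]+50],None,fx=4,fy=4,interpolation=cv2.INTER_CUBIC))
cv2.imwrite('pics/c4.png',np.hstack(im))
E
```

```text
clock: 2.5
ee_pos: [0.5071, 0.3033, 0.107]
ee_rot: [[-0.05, 0.999, -0.005], [0.999, 0.05, -0.002], [-0.002, -0.005, -1.0]]
contact_force: [-0.3, -1.2, -0.6]
width: 0.0597
(array([ 1.6,  2.6, 77. ]), array([-0.28,  0.12,  0.16]))
```

View pics/c4.png

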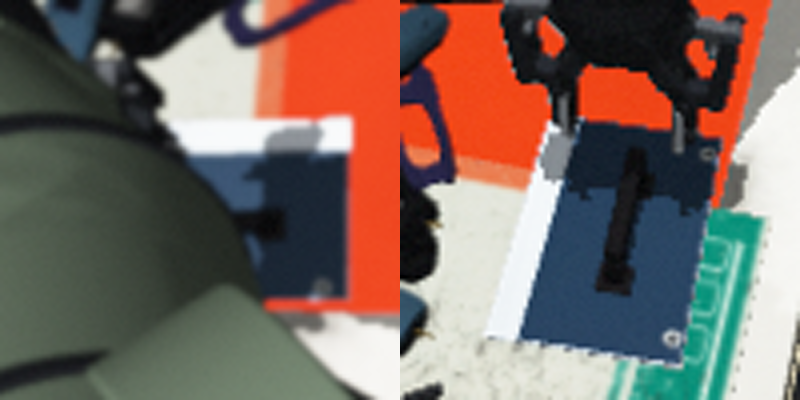

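Both fingers straddle the handle bar in the side view (bar at about (625,215) in the crop), with the jaws across its 12 mm. Next I descend and grip.

```bash
python3 -m pendant '[[[0,0,30],[0,0,0]],[[0,0,60],[0,0,0]],[[0,0,79],[0,0,0]],[[0,0,79],[0,0,0]],[[0,0,79],[0,0,0]]]' 60; python3 -m pendant '[[[0,0,0],[0,0,0]],[[0,0,0],[0,0,0]],[[0,0,0],[0,0,0]],[[0,0,0],[0,0,0]],[[0,0,0],[0,0,0]],[[0,0,0],[0,0,0]],[[0,0,0],[0,0,0]],[[0,0,0],[0,0,0]]]' 0 100
```

```text
clock: 3.1
ee_pos: [0.51, 0.303, 0.033]
ee_rot: [[-0.047, 0.999, 0.001], [0.999, 0.047, 0.001], [0.001, 0.001, -1.0]]
contact_force: [-0.2, 0.4, 0.6]
width: 0.0602
clock: 3.9
ee_pos: [0.5095, 0.3033, 0.0323]
ee_rot: [[-0.048, 0.999, 0.001], [0.999, 0.048, 0.0], [0.0, 0.001, -1.0]]
contact_force: [-2.8, -3.2, 14.5]
width: 0.0103
```

```bash
python3 -m pendant '[[[0,0,-20],[0,0,0]],[[0,0,-60],[0,0,0]],[[0,0,-100],[0,0,0]],[[0,0,-130],[0,0,0]],[[0,0,-145],[0,0,0]],[[0,0,-150],[0,0,0]],[[0,0,-150],[0,0,0]]]' ; python3 - <<'E'
from to import *
bp=np.load('poses.npz')['bp'];yaw=np.degrees(bp[2])
print(to([*W(bp,(-.090,.0,0))[:2],.18],goal(yaw)))
print(to([*W(bp,(-.090,.0,0))[:2],.14],goal(yaw)))
E
```

```text
clock: 4.6
ee_pos: [0.509, 0.3029, 0.1808]
ee_rot: [[-0.048, 0.999, -0.0], [0.999, 0.048, -0.0], [-0.0, -0.0, -1.0]]
contact_force: [0.7, 0.2, -2.5]
width: 0.0103
(array([-413.8,  -30.2,    0.9]), array([-0.02,  0.02, -8.45]))
(array([-413.8,  -30.2,   40.9]), array([-0.02,  0.02, -8.45]))
```

```bash
python3 -m pendant '[[[-25,-2,0],[0,0,-0.5]],[[-65,-5,0],[0,0,-1.3]],[[-110,-8,0],[0,0,-2.2]],[[-155,-11,0],[0,0,-3.2]],[[-200,-14.5,0],[0,0,-4.1]],[[-245,-18,0],[0,0,-5]],[[-290,-21,0],[0,0,-6]],[[-335,-24.5,0],[0,0,-7]],[[-375,-27.5,0],[0,0,-7.8]],[[-405,-29.5,0],[0,0,-8.3]],[[-414,-30.2,0],[0,0,-8.45]],[[-414,-30.2,0],[0,0,-8.45]]]'; python3 -m pendant '[[[0,0,20],[0,0,0]],[[0,0,35],[0,0,0]],[[0,0,40],[0,0,0]],[[0,0,40],[0,0,0]]]'; python3 - <<'E'
from to import *
bp=np.load('poses.npz')['bp'];o=manip.get_obs()
print(to([*W(bp,(-.090,.0,0))[:2],.14],goal(np.degrees(bp[2]))))
tcp=np.array(o['ee_pos']);E=np.array(o['ee_rot'])
hw=tcp+E@[-.0,.010,.0323];hp=[hw[0],hw[1],np.arctan2(E[1,1],E[0,1])]
im=[]
for c,k in(('top',4),('side',4)):
  snap(c,c+'2');f=cv2.imread(f'pics/{c}2_full.png')
  u=proj(c,W(bp,(-.03,0,.08))).astype(int)-[50,50]
  lo=[([(x,y,z+hw[2]) for x,y,z in R(-.06,.06,.087,.004)],(0,255,255))]
  P=cv2.resize
  a=draw(f,c,hp,lo,u[0],u[1],100,100,k)
  for l,col in bl[3:4]:
    Q=np.array([(proj(c,W(bp,q))-u+.5)*k for q in l]);cv2.polylines(a,[np.int32(Q*16)],False,col,1,cv2.LINE_AA,4)
  im.append(a)
cv2.imwrite('pics/c5.png',np.hstack(im))
E
```

```text
clock: 5.8
ee_pos: [0.498, -0.1129, 0.1799]
ee_rot: [[-0.192, 0.981, -0.002], [0.981, 0.192, 0.001], [0.001, -0.002, -1.0]]
contact_force: [-0.5, 0.5, -1.7]
width: 0.0098
clock: 6.2
ee_pos: [0.4985, -0.1105, 0.1406]
ee_rot: [[-0.196, 0.981, -0.002], [0.981, 0.196, 0.001], [0.001, -0.001, -1.0]]
contact_force: [-0.4, -0.1, -1.9]
width: 0.0101
(array([-1.4, -0.2,  0.6]), array([-0.08, -0.07,  0.11]))
```

View pics/c5.png

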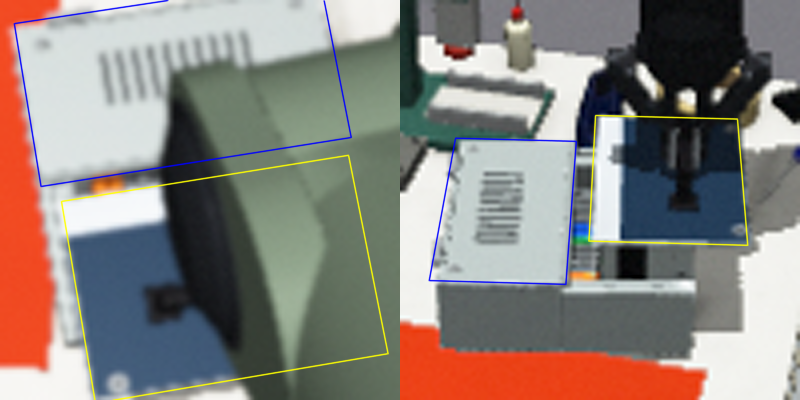

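The model overlay matches the hatch corners (top crop (62,203) and (95,398)) and the cover edges to within about 1 px. Now I tilt 3° with the rear edge down and lower in front of the lip.

```bash
cat >> to.py <<'E'
bp=np.load('poses.npz')['bp'];yaw=np.degrees(bp[2])
HX,HY,HZ=-.010,0.0,.0323   # TCP in hatch frame
def tcp(xr,zr,t,y=0.):
    a=np.radians(t);c,s=np.cos(a),np.sin(a);dx,dz=HX-.06,HZ
    return W(bp,(xr+c*dx+s*dz,y+HY,zr-s*dx+c*dz)),goal(yaw,t)
def rear():
    o=manip.get_obs();E=np.array(o['ee_rot']);w=np.array(o['ee_pos'])+E@[-HY,.06-HX,HZ]-[bp[0],bp[1],0]
    c,s=np.cos(bp[2]),np.sin(bp[2]);F=np.array(o['contact_force'])
    print('rear box mm',np.round([1e3*(c*w[0]+s*w[1]),1e3*(c*w[1]-s*w[0]),1e3*w[2]],1),'tilt',np.degrees(np.arcsin(-E[2,1])).round(2),'roll',np.degrees(np.arcsin(E[2,0])).round(2),'yawerr',(np.degrees(np.arctan2(E[1,1],E[0,1]))-yaw).round(2),'F box',np.round([c*F[0]+s*F[1],c*F[1]-s*F[0],F[2]],1),'M',np.round(o['moment'],2))
E
python3 - <<'E'
from to import *
rear()
for a in((-.012,.085,3),(-.012,.0675,3)):print(to(*tcp(*a)))
E
```

```text
rear box mm [-19.4   0.8 109.3] tilt -0.02 roll 0.01 yawerr 0.07 F box [ 0.1  0.2 -2.9] M [-0.05  0.06  0.01]
(array([-0.7,  9.2, 20.7]), array([ 3.02, -0.01,  0.07]))
(array([-0.7,  9.2, 38.2]), array([ 3.02, -0.01,  0.07]))
```

```bash
python3 -m pendant '[[[-0.3,4,8],[1.5,0,0]],[[-0.7,9,20],[3,0,0]],[[-0.7,9,28],[3,0,0]],[[-0.7,9,34],[3,0,0]],[[-0.7,9,38],[3,0,0]],[[-0.7,9,38],[3,0,0]],[[-0.7,9,38],[3,0,0]]]'; python3 - <<'E'
from to import *
rear()
for a in((-.002,.0675,3),(.008,.0675,3),(.022,.0675,3)):print(to(*tcp(*a)))
E
```

```text
clock: 7.0
ee_pos: [0.5077, -0.1108, 0.1036]
ee_rot: [[-0.194, 0.98, -0.051], [0.981, 0.194, -0.01], [-0.0, -0.052, -0.999]]
contact_force: [-0.0, 1.4, 1.7]
width: 0.0104
rear box mm [-12.6  -0.6  67.7] tilt 2.98 roll -0.0 yawerr 0.01 F box [0.2 1.4 1.7] M [ 0.36 -0.    0.07]
(array([ 0.7, 10.6, -0.3]), array([0.02, 0.01, 0.01]))
(array([ 0.7, 20.6, -0.9]), array([0.02, 0.01, 0.01]))
(array([ 0.7, 34.6, -1.6]), array([0.02, 0.01, 0.01]))
```

```bash
python3 -m pendant '[[[0.3,5,-0.2],[0,0,0]],[[0.6,10,-0.4],[0,0,0]],[[0.6,14,-0.6],[0,0,0]],[[0.6,18,-0.8],[0,0,0]],[[0.6,22,-1],[0,0,0]],[[0.6,22,-1],[0,0,0]]]'; python3 - <<'E'
from to import *
rear()
im=[]
for c,k,dz in(('top',4,0),('side',4,0)):
  snap(c,c+'3');f=cv2.imread(f'pics/{c}3_full.png');u=proj(c,W(bp,(-.03,0,.08))).astype(int)-[50,50]
  im.append(cv2.resize(f[u[1]:u[1]+100,u[0]:u[0]+100],None,fx=k,fy=k,interpolation=cv2.INTER_CUBIC))
cv2.imwrite('pics/c6.png',np.hstack(im))
E
```

```text
clock: 7.6
ee_pos: [0.5302, -0.1056, 0.1032]
ee_rot: [[-0.194, 0.98, -0.05], [0.981, 0.194, -0.01], [0.0, -0.051, -0.999]]
contact_force: [1.3, 0.5, 0.5]
width: 0.0098
rear box mm [10.4  0.1 67.4] tilt 2.93 roll 0.01 yawerr 0.03 F box [1.3 0.3 0.5] M [ 0.07 -0.42 -0.  ]
```

View pics/c6.png

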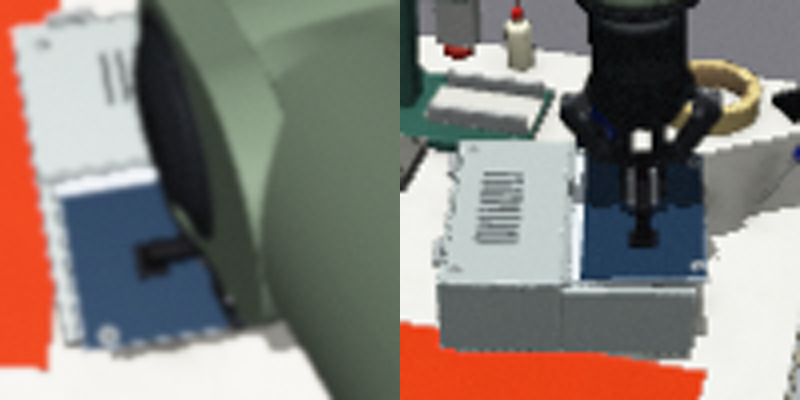

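The top crop shows the bare strip (55,185)–(160,170) already narrowed under the lip, and the cover is in its unlifted position. I keep pushing and watch the force.

```bash
python3 -m pendant '[[[0,3,-0.2],[0,0,0]],[[0,6,-0.3],[0,0,0]],[[0,9,-0.5],[0,0,0]],[[0,11,-0.6],[0,0,0]],[[0,11,-0.6],[0,0,0]]]'; python3 -c "
from to import *
rear()"; python3 -m pendant '[[[0,1,0],[0,0,0]],[[0,2,-0.1],[0,0,0]],[[0,2,-0.1],[0,0,0]]]'; python3 -c "
from to import *
rear()"
```

```text
clock: 8.2
ee_pos: [0.5406, -0.1036, 0.1032]
ee_rot: [[-0.194, 0.98, -0.05], [0.981, 0.194, -0.01], [0.0, -0.051, -0.999]]
contact_force: [1.7, 0.1, 0.4]
width: 0.0102
rear box mm [21.1  0.  67.4] tilt 2.95 roll 0.01 yawerr 0.02 F box [ 1.7 -0.3  0.4] M [ 0.12 -0.45 -0.03]
clock: 8.5
ee_pos: [0.5421, -0.1034, 0.1032]
ee_rot: [[-0.194, 0.98, -0.051], [0.981, 0.194, -0.01], [0.0, -0.052, -0.999]]
contact_force: [-0.5, 0.2, 0.9]
width: 0.0105
rear box mm [22.5 -0.1 67.3] tilt 2.99 roll 0.0 yawerr 0.01 F box [-0.5  0.3  0.9] M [-0.01 -0.07  0.03]
```

```bash
for i in 1 2; do python3 -m pendant '[[[0,1,0],[0,0,0]],[[0,1,0],[0,0,0]],[[0,1,0],[0,0,0]]]' >/dev/null; python3 -c "
from to import *
rear()"; done
```

```text
rear box mm [23.6 -0.1 67.3] tilt 2.98 roll 0.0 yawerr 0.01 F box [ 0.6 -0.4  0.2] M [-0.08 -0.26  0.01]
rear box mm [24.4 -0.1 67.1] tilt 3.01 roll -0.0 yawerr 0.02 F box [-0.9 -0.4  1.8] M [-0.21  0.17  0.14]
```

```bash
for i in 1 2 3; do python3 -m pendant '[[[0,1,0],[0,0,0]],[[0,1,0],[0,0,0]],[[0,1,0],[0,0,0]]]' >/dev/null; python3 -c "
from to import *
rear()"; done
```

```text
rear box mm [24.8 -0.2 66.8] tilt 3.08 roll -0.01 yawerr 0.01 F box [-5.4 -1.9  2.4] M [-0.4   1.09  0.28]
rear box mm [24.7 -0.3 66.5] tilt 3.19 roll -0.01 yawerr -0.0 F box [-11.3  -0.8   5.3] M [-0.49  2.29  0.28]
rear box mm [24.7 -0.3 66.2] tilt 3.31 roll -0.01 yawerr -0.01 F box [-16.6   0.1   9.1] M [-0.62  3.44  0.34]
```

The rear edge is against the stop at box x = 24.7 mm, with the force rising. Next I rotate flat about the rear edge and ease the push a little.

```bash
python3 -m pendant '[[[0,-0.8,0.9],[-0.75,0,0]],[[0,-1.5,1.9],[-1.5,0,0]],[[0,-2.2,2.8],[-2.25,0,0]],[[0,-2.8,3.8],[-3,0,0]],[[0,-2.8,4.3],[-3,0,0]],[[0,-2.8,4.3],[-3,0,0]],[[0,-2.8,4.3],[-3,0,0]]]'; python3 -c "
from to import *
rear()"
```

```text
clock: 10.7
ee_pos: [0.5428, -0.1034, 0.0986]
ee_rot: [[-0.194, 0.981, -0.002], [0.981, 0.194, -0.001], [-0.0, -0.003, -1.0]]
contact_force: [-9.1, -3.0, 7.2]
width: 0.0104
rear box mm [24.9 -0.3 66.1] tilt 0.15 roll -0.01 yawerr 0.0 F box [-9.5 -1.2  7.2] M [-0.48  1.99  0.28]
```

```bash
python3 -m pendant '[[[0,0,0.5],[-0.2,0,0]],[[0,0,1],[-0.3,0,0]],[[0,0,1],[-0.3,0,0]],[[0,0,1],[-0.3,0,0]]]' >/dev/null; python3 -c "
from to import *
rear()"
```

```text
rear box mm [25.  -0.3 66.2] tilt -0.15 roll -0.04 yawerr -0.0 F box [-16.3   0.9  23.7] M [-0.38  3.26  0.31]
```

```bash
python3 -m pendant '[[[0,-0.6,-0.5],[0,0,0]],[[0,-0.6,-0.5],[0,0,0]],[[0,-0.6,-0.5],[0,0,0]],[[0,-0.6,-0.5],[0,0,0]]]' >/dev/null; python3 - <<'E'
from to import *
rear()
o=manip.get_obs();E=np.array(o['ee_rot']);hw=np.array(o['ee_pos'])+E@[0,.010,.0323]
im=[]
for c in('top','side'):
  snap(c,c+'4');f=cv2.imread(f'pics/{c}4_full.png');u=proj(c,W(bp,(-.03,0,.08))).astype(int)-[50,50]
  im.append(cv2.resize(f[u[1]:u[1]+100,u[0]:u[0]+100],None,fx=4,fy=4,interpolation=cv2.INTER_CUBIC))
cv2.imwrite('pics/c7.png',np.hstack(im));rear()
E
```

```text
rear box mm [25.  -0.2 66.3] tilt -0.22 roll -0.02 yawerr 0.01 F box [-8.1 -0.7  8.2] M [-0.38  1.65  0.25]
rear box mm [25.  -0.2 66.3] tilt -0.22 roll -0.02 yawerr 0.01 F box [-8.6 -0.1  7.5] M [-0.37  1.62  0.28]
```

View pics/c7.png

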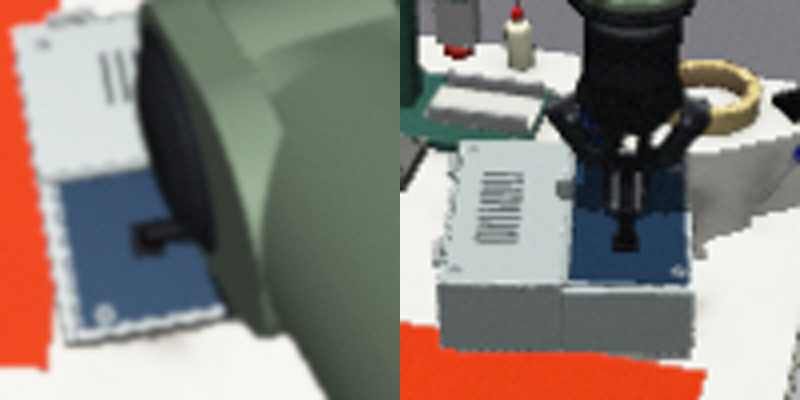

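Top crop: no bare metal is visible at the lip (60,180)–(140,170), a uniform rim shows along the front and left, and the cover is down. I level the small tilt and bring the press force to mid-range.

```bash
python3 -m pendant '[[[0,0,0.4],[0.2,0,0]],[[0,0,0.4],[0.2,0,0]],[[0,0,0.4],[0.2,0,0]],[[0,0,0.4],[0.2,0,0]],[[0,0,0.4],[0.2,0,0]]]' >/dev/null; python3 -c "
from to import *
rear()"
```

```text
rear box mm [24.9 -0.2 66. ] tilt -0.01 roll -0.03 yawerr 0.01 F box [-10.5  -0.6  16.3] M [-0.34  2.24  0.27]
```

```bash
python3 -m pendant '[[[0,-0.1,-0.15],[0,0,0]],[[0,-0.1,-0.15],[0,0,0]],[[0,-0.1,-0.15],[0,0,0]],[[0,-0.1,-0.15],[0,0,0]],[[0,-0.1,-0.15],[0,0,0]],[[0,-0.1,-0.15],[0,0,0]]]'; python3 - <<'E'
from to import *
rear()
snap('side','s5',(270,160,350,222),5)
rear()
E
```

```text
clock: 12.7
ee_pos: [0.5427, -0.1034, 0.0983]
ee_rot: [[-0.194, 0.981, 0.001], [0.981, 0.194, -0.0], [-0.0, 0.0, -1.0]]
contact_force: [-9.8, -1.3, 12.1]
width: 0.0101
rear box mm [24.9 -0.2 66. ] tilt -0.03 roll -0.02 yawerr 0.01 F box [-9.9  0.6 12.1] M [-0.35  1.82  0.31]
rear box mm [24.9 -0.2 66. ] tilt -0.03 roll -0.03 yawerr 0.01 F box [-8.9  0.5 12.2] M [-0.31  1.84  0.32]
```

View pics/s5.png

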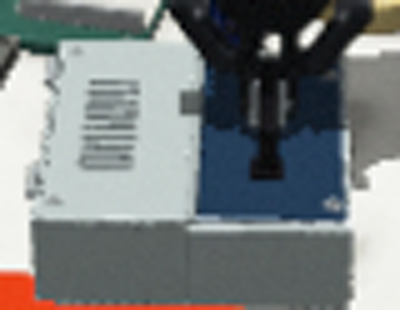

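The hatch lies flat within the rim, no bare metal shows at the lip (195,60–215), and the cover is down. I'm handing it in.

```bash
python3 -c "
from to import *
manip.job_done(); rear()"
```

```text
the job is handed in; nothing more can be done
the job is handed in; nothing more can be done
```

The hatch is closed and handed in, with the robot still gripping the handle and holding the plate pressed flat. No verdict is reported on hand-in.

I gripped the handle across its 12 mm and tucked the rear edge under the lip with a 3° tilt. I pushed until the stop was felt, where the force reached about 17 N without further travel, then rotated the plate flat.

Last checks, at 12.7 s on the robot's clock:
- **Fully home:** the rear edge is at box x = 24.9 mm against the nominal 24 mm. That 0.9 mm is within what the camera measurement of the box can resolve.
- **Flat:** the underside is at 66.0 mm, with tilt and roll below 0.05°.
- **Hold:** the wrist reads 12 N downward, so about 15 N on the box once the hatch's weight is added. There is also about 9 N towards the stop.
- **Cover:** it stayed down in every picture. This was judged by eye only, because its joint angle cannot be read.
- **Force overshoot:** while flattening, the downward press briefly rose to about 24 N at the wrist before I eased it back.
- **Bystanders:** the arm never worked near the screwdriver, tape roll or trimmer. I did not check their positions again at the end.

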